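# Complete a pack of metal coupons from the carousel and tap it flush on the stacking pins

## Task

Complete the pack of sheet-metal coupons on the stacking plate: turn the knob of the covered specimen carousel until the copper coupon stands in the cover's opening, take it out and lay it, the same way round as the others, on top of the stack without dropping it. Then tap the sides of the stack until the edges of all five coupons are flush, every coupon touching the two pins behind its long edge and the pin at its left end. Leave the other two coupons in the carousel and disturb nothing else on the bench.

Things in the scene. Friction and masses are not known exactly. Their poses are not given: they have to be found in the camera images.
- copper_coupon: Copper coupon to fetch: loose plate 40 x 60 x 5 mm, about 0.11 kg. Origin: centre of its underside; x along the 40 mm side, y along the 60 mm side (a half turn is the same), z up. At the start it lies under the clear cover on a carousel nest, 64 mm from the axis, long side along the radius, 1.3 to 1.8 rad to one side or the other of the opening.
- knob_grip (a point): Middle of the bar of the carousel's knob, on the turning axis, 82.5 mm above the table. The black bar, 46 x 14 mm, 72 to 93 mm above the table, lies along this x; below it a flange of 42 mm diameter and the cover's roof. It turns the rotor one to one, both ways, against slight friction (0.04 N m), stays where left, and has no stop within 3.7 rad.
- rotor: Turning disc of the carousel, 208 mm diameter, top at 34 mm, with four nests at quarter turns. Origin on the axis at table height, x along the knob's bar. Each nest: a black block 69 mm along the radius, 24 mm wide, top 48 mm above the table, so a coupon overhangs it 8 mm on each long side; 3 mm end lips hold it with 1.5 mm play. The nest towards -x is empty at the start, near the opening.
- carousel: Carousel's fixed white housing, 240 mm diameter, 24 mm high, with a clear dust cover: wall at radius 112 mm, roof from radius 26 to 114 mm, 63 to 66 mm above the table. Origin on the axis at table height. A sector of 58 degrees to each side of its -x direction is open in wall and roof; this opening faces the robot and has a red mark.
- pick_place (a point): Where a coupon lies when its nest stands in the middle of the opening: 64 mm from the axis in the carousel's -x direction, 48 mm above the table (underside of the coupon). Its frame is parallel to carousel; a coupon here has its long side along this x.
- stack_plate: Fixed dark steel plate, 110 (x) x 130 (y) x 12 mm high; origin: centre of its underside. Three steel pins of 8 mm diameter, tops 55 mm above the table: two behind at x = 24, y = +19 and -19 mm, one at the left end at x = 0, y = 34 mm. A rest pad, top at 18 mm, spans x -17 to 20, y -27 to 30 mm: a flush pack overhangs it 3 mm, 6 mm above the plate, on the open sides (-x and -y).
- pack_home (a point): Place of the flush pack: where the centre of the lowest coupon's underside lies when it touches all three pins; 18 mm above the table, over the stacking plate's origin. Frame parallel to stack_plate; flush coupons have their 40 mm side along this x and their 60 mm side along y. The full pack is 25 mm high.
- steel_coupon: Steel coupon of the stack, first from the bottom: a bright steel plate 40 x 60 x 5 mm, sharp edges, loose. Origin: centre of its underside; x along its 40 mm side, y along its 60 mm side, z up. It starts 5 to 13 mm short of the rear pins, 3 to 9 mm short of the end pin and up to 0.09 rad askew.
- black_coupon: Black coupon of the stack, second from the bottom: a black plate 40 x 60 x 5 mm, sharp edges, loose. Origin: centre of its underside; x along its 40 mm side, y along its 60 mm side, z up. It starts 5 to 13 mm short of the rear pins, 3 to 9 mm short of the end pin and up to 0.09 rad askew.
- brass_coupon: Brass coupon of the stack, third from the bottom: a yellow brass plate 40 x 60 x 5 mm, sharp edges, loose. Origin: centre of its underside; x along its 40 mm side, y along its 60 mm side, z up. It starts 5 to 13 mm short of the rear pins, 3 to 9 mm short of the end pin and up to 0.09 rad askew.
- alu_coupon: Aluminium coupon of the stack, fourth and top one from the bottom: a pale grey aluminium plate 40 x 60 x 5 mm, sharp edges, loose. Origin: centre of its underside; x along its 40 mm side, y along its 60 mm side, z up. It starts 5 to 13 mm short of the rear pins, 3 to 9 mm short of the end pin and up to 0.09 rad askew.
- blue_coupon: Blue painted coupon, 40 x 60 x 5 mm, in another nest of the carousel: stays there. Origin: centre of its underside.
- green_coupon: Green painted coupon, 40 x 60 x 5 mm, in the nest at the back of the carousel: stays there. Origin: centre of its underside.
- dropper_bottle: Bystander: upright amber dropper bottle, 36 mm diameter, 110 mm high, between carousel and stacking plate; easily knocked over. Origin: centre of its underside.
- resin_puck: Bystander: red resin specimen mount, a disc of 32 mm diameter, 20 mm high. Origin: centre of its underside.
- objective_case: Bystander: upright clear objective case with black cap, 40 mm diameter, 68 mm high. Origin: centre of its underside.
- specimen_dish: Bystander: glass dish, 90 mm diameter, 16 mm high. Origin: centre of its underside.
- screwdriver: Bystander: orange-handled screwdriver, 170 mm long, lying on the far side of the stacking plate along its own x. Origin: middle, on the table.
Not all that is in view belongs to the job. Of the things like the alu_coupon, leave any that is purple; of the rest the smaller one is meant.

How it is judged:
By the outcome, as a careful person would: the job done as asked, in the order asked, and still so for the second after the job is handed in, with the robot touching nothing.
It also fails if it takes over 72 s, if anything falls off the work surface, if the arm or the gripper's body presses on something with over 40 N, if the wrist force passes 120 N, or if a joint passes its speed limit or range.

## Robot

A 7-joint arm with a two-finger parallel gripper is mounted at the origin on the work surface. World frame = base frame: x ahead of the robot, y to its left, z up, the work surface at z = 0. Lengths are in m, angles in rad, forces in N, time in s.
With the tool pointing down it reaches from about 0.425 to 0.825 m from the base axis. Payload 3.6 kg.
Tool frame: the origin (TCP) lies at the very end of the fingers, on their centre line; the grasp point (between the pads) lies 19 mm behind it; z points along the fingers, y is the line along which they close (so a half turn about z gives the same grasp; the last joint's range is limited). The gripper opens to 93 mm and grips with 3 to 60 N. Pads are 15 mm wide; open, the fingers measure 128 mm over their backs; the gripper's body (75 mm by 188 mm) begins 65 mm behind the grasp point.
Start: joints at [-1.333, 0.615, -0.013, 1.423, 0.008, 1.103, -0.04], TCP at [0.17, 0.627, 0.219] pointing down, gripper open.
Joint ranges: [-3.12, 3.12], [-0.3, 2.06], [-1.34, 1.32], [0.26, 2.42], [-1.36, 4.5], [0.01, 1.98], [-2.84, 2.84]. Speed limits (rad/s): [2.79, 2.79, 3.14, 3.14, 3.14, 3.14, 3.14].

## Interface

Orientations are given as a unit quaternion [w, x, y, z].
In Python, from rig import bot gives the robot as it stands.
- The arm moves only by the shell command python3 -m inch 'ROWS' [FORCE]. ROWS is JSON, a list of rows, each a list of 7 numbers: the shift along the tool's x, y, z as a fraction of full scale, then the turn, a rotation vector about the tool's x, y, z as a fraction of full scale, then the finger opening in mm, from 0 to 93. In form: [[x, y, z, rx, ry, rz, grip], ...]. A call has 1 to 20 rows; each row is the pose to reach, as a shift and turn from the pose commanded when the call began, along the tool's axes at that moment, turning the shorter way round; what a row does not reach only later rows make up. Full scale, the value 1, is 0.5 m for a shift and pi rad for a turn. A row lasts 1/8 s, in which the tool goes at most 62.5 mm and 10.7 degrees, less where a joint would pass 70% of its speed; a pose out of reach is approached as far as the arm can. A call with a number of a shift or a turn outside -1 to 1 is refused whole. A call with a gripper value outside its range is refused whole. The fingers move at their own pace and stop on an object; FORCE is the grip in N (left out, the last holds). Time passes only in rows, so rows that repeat a pose let the fingers close. It gives the time, the measured TCP pose, the force, the opening and the grip force at its end, in the units of the state.
- bot.state(): the state, without advancing time (a new reading comes with each control period).
- bot.snapshot(name): name is "scene" or "top" or "wrist"; returns the picture (480x640x3 uint8, blue, green, red); there is no depth.
- bot.camera_model(name): a dict with "fx", "fy", "cx", "cy" (pixels), "k1" (the pictures are not rectified: a ray, as slopes to the right and down, at radius r is drawn at 1 + k1 r^2 times it, then the intrinsics apply), "R" (3x3) and "t" (3): a world point X has camera coordinates R X + t. Camera axes: x right, y down, z forward; pixel columns grow to the right and rows downward; lengths in m; the calibration is good to about 2 mm. A picture is of the moment at which its call begins: read the wrist's pose just before it. camera_model takes no time and is no camera call; for the wrist camera it gives the pose at the moment of the call.
- bot.hand_in(): hands the job in; it is judged then, once.
The state is a dict: "time_s": time; "joint_positions": joint angles; "joint_vel": joint speeds; "joint_torque": joint torques, N m; "tool_pos": TCP position; "eef_rot": TCP orientation; "wrist_force": force on the tool from outside, world axes, zero at the start; "moment": the same for the moment, N m; "grip_width": opening from 0.0 (shut) to 1.0 (fully open); "finger_force": force on a finger pad.
Only numpy, scipy, OpenCV 4.12 (cv2) and the standard library are available. Lean on these libraries where they do the work, as an engineer would, in place of code of your own. Each camera call takes 0.05 s, during which the arm holds its last target. There are 200 camera calls.

## Working session

There is one attempt and no reset: what is moved stays moved. The work goes in short steps, Python scripts to look and compute and a shell command to move; the robot and the scene stay as the last step left them, time stands still between calls to the robot, and variables do not carry over. Pictures are saved under pics/ and viewed, at most 11 in all, crops included, and the job is handed in when it is done.

```bash
ls; mkdir -p pics
python3 - <<'E'
from rig import bot
import cv2,numpy as np
for n in ("scene","top"):
    im=bot.snapshot(n); cv2.imwrite(f"pics/{n}0.png",im)
    c=bot.camera_model(n); print(n,{k:np.round(v,4).tolist() for k,v in c.items()})
print(bot.state())
E
```

```text
pics
scene {'fx': 451.4883, 'fy': 451.4883, 'cx': 321.3219, 'cy': 241.8885, 'k1': -0.0992, 'R': [[-0.4853, 0.874, -0.0239], [0.5003, 0.2552, -0.8274], [-0.7171, -0.4135, -0.5611]], 't': [0.2239, -0.2318, 1.3837]}
top {'fx': 449.8019, 'fy': 449.8019, 'cx': 321.0886, 'cy': 235.7543, 'k1': -0.0966, 'R': [[0.0079, -1.0, -0.0011], [-0.9995, -0.0079, -0.0313], [0.0313, 0.0014, -0.9995]], 't': [0.0292, 0.5623, 0.8744]}
{'time_s': 0.1, 'joint_positions': array([-1.33250319,  0.61582057, -0.01261535,  1.42472609,  0.00810304,
        1.1033956 , -0.04040373]), 'joint_vel': array([-0.00124191, -0.00295328,  0.00032243, -0.00375858,  0.0001249 ,
        0.00010375,  0.00054848]), 'joint_torque': array([ 1.02074730e-03, -4.60043263e+01,  2.10005776e-01, -1.66246068e+01,
       -6.11596601e-02,  1.70012517e-02,  1.11871368e-04]), 'tool_pos': array([0.16991627, 0.626665  , 0.21760243]), 'eef_rot': array([-1.36093891e-04,  1.31979262e-01,  9.91251811e-01, -1.14162959e-03]), 'wrist_force': array([-0.14074013, -0.47654809, -1.00517401]), 'moment': array([-0.01472042,  0.00578725, -0.01996295]), 'finger_force': 0.0, 'grip_width': 1.0015581747556408}
```

View pics/top0.png

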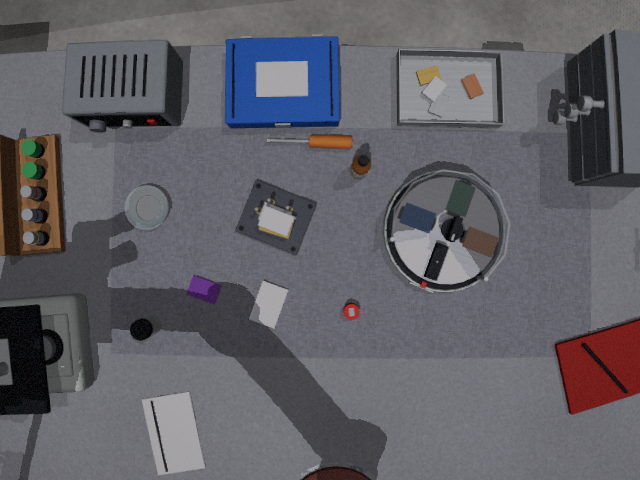

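View pics/scene0.png

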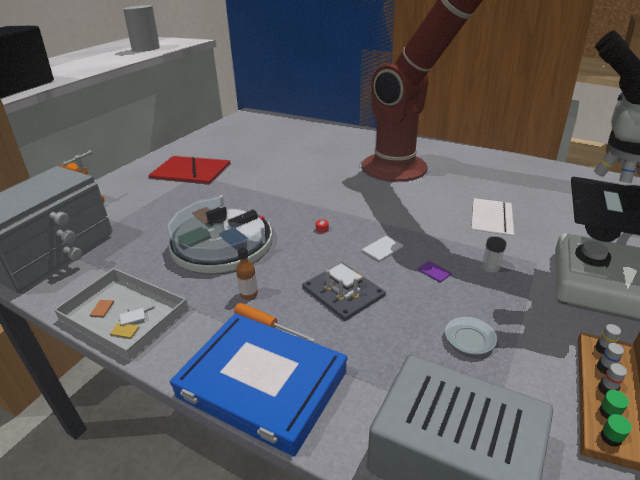

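Top view: copper coupon in the carousel at (480,242), blue (418,217), green (460,198), empty nest (437,262), red mark (424,285), knob (452,228). The stack plate is at (276,216), with the aluminium coupon on top at (275,221).
Lookalikes for copper: the orange chip in the tray at (472,86) is not it. Lookalikes for aluminium: the larger pale plate at (269,304) and the purple one at (204,289); leave both.

```bash
cat > h.py <<'E'
import numpy as np,cv2
from rig import bot
from scipy.spatial.transform import Rotation as Ro
def ray(c,px):
    K=np.array([[c['fx'],0,c['cx']],[0,c['fy'],c['cy']],[0,0,1.]])
    px=np.asarray(px,float).reshape(-1,2)
    u=cv2.undistortPoints(px[:,None],K,np.array([c['k1'],0,0,0,0.]))[:,0] if 0 else None
    d=(px-[c['cx'],c['cy']])/[c['fx'],c['fy']]; s=d.copy()
    for _ in range(20): s=d/(1+c['k1']*(s**2).sum(1,keepdims=True))
    R=np.array(c['R']);t=np.array(c['t'])
    return -R.T@t, np.c_[s,np.ones(len(s))]@R
def onz(c,px,z):
    o,d=ray(c,px); return o+d*((z-o[2])/d[:,2])[:,None]
def proj(c,X):
    P=np.asarray(X,float).reshape(-1,3)@np.array(c['R']).T+np.array(c['t']); s=P[:,:2]/P[:,2:]
    return s*(1+c['k1']*(s**2).sum(1,keepdims=True))*[c['fx'],c['fy']]+[c['cx'],c['cy']]
def blobs(mask,amin=30):
    cs,_=cv2.findContours(mask.astype(np.uint8),cv2.RETR_EXTERNAL,cv2.CHAIN_APPROX_NONE)
    return sorted([c for c in cs if cv2.contourArea(c)>amin],key=cv2.contourArea,reverse=True)
def tool():
    s=bot.state(); w,x,y,z=s['eef_rot']; return s['tool_pos'],Ro.from_quat([x,y,z,w]).as_matrix()
def rows(p,R=None):
    "shift & turn fractions from the present measured pose"
    t,R0=tool(); sh=R0.T@(np.array(p)-t)/0.5
    r=Ro.from_matrix(R0.T@R).as_rotvec()/np.pi if R is not None else np.zeros(3)
    return np.round(np.r_[sh,r],4)
def down(yaw):
    "tool down; tool y axis (closing) at world angle yaw, choosing nearer half turn"
    _,R0=tool(); best=None
    for a in (yaw,yaw+np.pi):
        y=np.array([np.cos(a),np.sin(a),0]);z=np.array([0,0,-1.]);R=np.c_[np.cross(y,z),y,z]
        m=Ro.from_matrix(R0.T@R).magnitude()
        if best is None or m<best[0]: best=(m,R)
    return best[1]
E
python3 - <<'E'
from h import *
c=bot.camera_model('top'); im=cv2.imread('pics/top0.png'); hsv=cv2.cvtColor(im,cv2.COLOR_BGR2HSV)
def roi(m,x0,y0,x1,y1):
    z=np.zeros_like(m);z[y0:y1,x0:x1]=m[y0:y1,x0:x1];return z
H,S,V=cv2.split(hsv)
def rep(n,m,z,k=1,a=30):
    for b in blobs(m,a)[:k]:
        r=cv2.minAreaRect(b); w=onz(c,r[0],z)[0]; cr=onz(c,cv2.boxPoints(r),z)
        e=np.diff(cr[:,:2],axis=0)[:2]; L=np.linalg.norm(e,axis=1); e=e[np.argmax(L)]
        print(n,np.round(r[0],1),'w',np.round(w,4),'sizes',np.round(np.sort(L),4),'long ang',round(np.arctan2(e[1],e[0])%np.pi,3))
rep('copper',roi(((H<15)&(S>70)&(V>40)),460,220,505,262),.053)
rep('blue',roi(((H>95)&(H<130)&(S>100)),395,195,440,235),.053)
rep('green',roi(((H>50)&(H<95)&(S>70)),440,175,480,220),.053)
rep('mark',roi(((H<10)|(H>170))&(S>150)&(V>100),410,275,435,295),.024,1,5)
rep('puck',roi(((H<10)|(H>170))&(S>150)&(V>80),335,295,365,325),.02)
rep('plate',roi(V<75,230,170,325,262),.012)
rep('alu',roi((V>170),250,195,305,250),.038)
rep('knob?',roi((V<30),440,210,468,248),.093,2)
rep('nest?',roi((V<30),420,240,452,282),.048,2)
cv2.imwrite('pics/crop1.png',np.hstack([cv2.resize(im[160:300,375:515],(400,400),interpolation=cv2.INTER_CUBIC),cv2.resize(im[170:270,225:325],(400,400),interpolation=cv2.INTER_CUBIC)]))
E
```

```text
copper [480.2 241.6] w [ 0.5519 -0.2667  0.053 ] sizes [0.0381 0.0603] long ang 1.222
blue [414.4 216.6] w [ 0.5981 -0.1412  0.053 ] sizes [0.036  0.0456] long ang 1.214
mark [423.2 284.1] w [ 0.4696 -0.1647  0.024 ] sizes [0.0096 0.0104] long ang 2.679
puck [350.5 311.5] w [ 0.4156 -0.0244  0.02  ] sizes [0.029 0.029] long ang 0.008
plate [275.8 216.4] w [0.5992 0.1227 0.012 ] sizes [0.1133 0.1302] long ang 1.192
knob? [449.7 227.6] w [ 0.5758 -0.1967  0.093 ] sizes [0.0178 0.0462] long ang 2.94
nest? [430.8 259. ] w [ 0.5187 -0.1735  0.048 ] sizes [0.0143 0.0665] long ang 2.6
```

View pics/crop1.png

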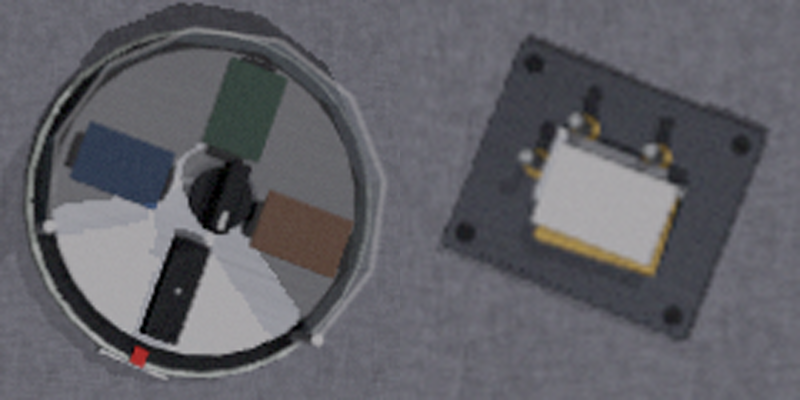

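The crop confirms the choice: a brown copper coupon in the right-hand nest of the carousel, and a pale aluminium coupon on top of the stack with the brass one showing below. Next I check obstacles on the path and work out the first move.

Run:
```python
from h import *
c=bot.camera_model('top')
for n,p,z in [('micro corners',[(0,298),(80,298),(92,380)],0.03),('micro stage',[(48,305),(48,412)],.15),('bottle base/top',[(360,168),(364,160)],0.06),('case',[(141,329)],.068),('dish',[(147,207)],.016)]:
    print(n,np.round(onz(c,p,z),3).tolist())
# view poses: above stack, tool y along plate x or y
for p in [(.17,.50,.32),(.52,.14,.32),(.5,-.18,.3)]:
    print(p,rows(p,down(-.379)), rows(p,down(-.379+np.pi/2)))
wc=bot.camera_model('wrist');t,R=tool();Rc=np.array(wc['R']);o=-Rc.T@np.array(wc['t'])
print('cam in tool',R.T@(o-t),'axis',R.T@Rc[2],wc['fx'])
```

```text
micro corners [[0.43, 0.683, 0.03], [0.435, 0.508, 0.03], [0.273, 0.483, 0.03]]
micro stage [[0.435, 0.5, 0.15], [0.249, 0.503, 0.15]]
bottle base/top [[0.687, -0.038, 0.06], [0.703, -0.045, 0.06]]
case [[0.384, 0.367, 0.068]]
dish [[0.616, 0.379, 0.016]]
(0.17, 0.5, 0.32) [-0.0665 -0.2449 -0.2042 -0.0006 -0.0005 -0.4636] [-6.650e-02 -2.449e-01 -2.042e-01 -7.000e-04  1.000e-04  3.640e-02]
(0.52, 0.14, 0.32) [-9.305e-01 -7.567e-01 -2.030e-01 -6.000e-04 -5.000e-04 -4.636e-01] [-9.305e-01 -7.567e-01 -2.030e-01 -7.000e-04  1.000e-04  3.640e-02]
(0.5, -0.18, 0.3) [-1.0593e+00 -1.3848e+00 -1.6160e-01 -6.0000e-04 -5.0000e-04 -4.6360e-01] [-1.0593e+00 -1.3848e+00 -1.6160e-01 -7.0000e-04  1.0000e-04  3.6400e-02]
cam in tool [ 0.08377842 -0.00088153 -0.16605386] axis [-0.2992762   0.00119738  0.95416577] 405.0261838538032
```

```bash
python3 -m inch '[[-0.09,-0.34,-0.16,0,0,0,93],[-0.09,-0.34,-0.16,0,0,0,93],[-0.09,-0.34,-0.16,0,0,0,93],[-0.09,-0.34,-0.16,0,0,0,60],[-0.92,-0.72,-0.1,0,0,0.036,60],[-0.92,-0.72,-0.1,0,0,0.036,60],[-0.92,-0.72,-0.1,0,0,0.036,60],[-0.92,-0.72,-0.1,0,0,0.036,60],[-0.92,-0.72,-0.1,0,0,0.036,60],[-0.92,-0.72,-0.1,0,0,0.036,60],[-0.92,-0.72,-0.1,0,0,0.036,60],[-0.92,-0.72,-0.1,0,0,0.036,60]]'
python3 - <<'E'
from h import *
print(rows((.565,.137,.18),down(1.192)))
E
```

```text
time_s: 1.6
tool_pos: [0.5227, 0.1558, 0.2672]
eef_rot: [0.0, 0.191, 0.982, -0.001]
wrist_force: [0.3, 0.1, 0.3]
grip_width: 0.646
finger_force: 0.0
[-0.0924 -0.0026  0.1745 -0.0009  0.0003 -0.0017]
```

```bash
python3 -m inch '[[-0.092,0,0.17,0,0,-0.0017,30],[-0.092,0,0.17,0,0,-0.0017,30],[-0.092,0,0.17,0,0,-0.0017,30],[-0.092,0,0.17,0,0,-0.0017,30]]'
python3 - <<'E'
from h import *
import pickle
c=bot.camera_model('wrist'); im=bot.snapshot('wrist'); cv2.imwrite('pics/w1.png',im); pickle.dump(c,open('w1.pkl','wb'))
E
```

```text
time_s: 2.1
tool_pos: [0.5626, 0.1441, 0.1845]
eef_rot: [0.0, 0.184, 0.983, 0.001]
wrist_force: [-0.4, 0.1, 0.2]
grip_width: 0.331
finger_force: 0.0
```

View pics/w1.png

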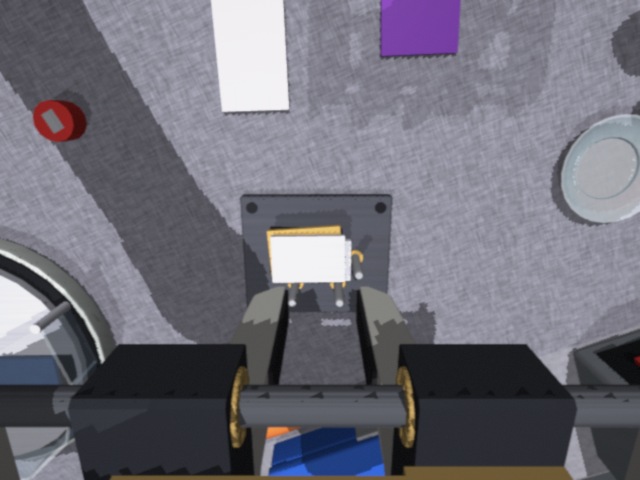

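Wrist view: the plate's front edge runs from (241,195) to (391,195). The pin tops are at (292,303), (339,303) and (359,276), and the aluminium coupon is at (309,259) with brass showing at its upper left.

Run:
```python
from h import *
import pickle
c=pickle.load(open('w1.pkl','rb')); im=cv2.imread('pics/w1.png'); hsv=cv2.cvtColor(im,cv2.COLOR_BGR2HSV);H,S,V=cv2.split(hsv)
P=onz(c,[(292,303),(339,303),(359,276)],.055)[:,:2]; print('pins',np.round(P,4).tolist(),[round(np.linalg.norm(P[i]-P[j])*1e3,1) for i,j in((0,1),(1,2))],'exp 38, 28.3')
yd=P[1]-P[0]; yaw=np.arctan2(yd[1],yd[0])-np.pi/2; ex=np.array([np.cos(yaw),np.sin(yaw)]);ey=np.array([-ex[1],ex[0]])
loc=np.array([[24,-19],[24,19],[0,34]])*1e-3
o=np.mean([p-l[0]*ex-l[1]*ey for p,l in zip(P,loc)],axis=0); print('plate from pins',o,yaw)
C=onz(c,[(241,195),(391,195)],.012)[:,:2]; d=C[1]-C[0]; print('front edge',np.linalg.norm(d),np.arctan2(d[1],d[0])-np.pi/2,'centre',C.mean(0)+.055*ex)
m=np.zeros_like(V);m[225:300,260:352]=((V>200)&(S<40))[225:300,260:352]
b=blobs(m)[0];r=cv2.minAreaRect(b);cr=onz(c,cv2.boxPoints(r),.038)[:,:2];q=cr-o
print('alu px',r,'plate frame mm',np.round(np.c_[q@ex,q@ey]*1e3,1).tolist(),np.round([(cr.mean(0)-o)@ex*1e3,(cr.mean(0)-o)@ey*1e3],1))
m=np.zeros_like(V);m[215:300,255:372]=((H>14)&(H<32)&(S>120)&(V>80))[215:300,255:372]
pts=blobs(m,10)[0][:,0]; q=onz(c,[pts[pts[:,0].argmin()],pts[pts[:,1].argmin()],pts[pts[:,0].argmax()]],.033)[:,:2]-o
print('brass corners-ish',np.round(np.c_[q@ex,q@ey]*1e3,1).tolist())
# next: look pose at carousel: aim TCP 60mm robot side of axis
print(rows((.50,-.15,.24),down(1.2)))
```

```text
pins [[0.6128, 0.0982], [0.6266, 0.1335], [0.6103, 0.1564]] [np.float64(37.8), np.float64(28.1)] exp 38, 28.3
plate from pins [0.59754379 0.12460551] -0.3716883934283053
front edge 0.12710428831804357 -0.37093091843293924 centre [0.59689196 0.12492718]
alu px ((310.5, 259.0), (46.0, 79.0), 90.0) plate frame mm [[-27.4, -36.1], [-27.4, 27.7], [12.9, 28.6], [12.9, -37.5]] [-7.2 -4.3]
brass corners-ish [[-30.1, -39.0], [-35.2, 16.5], [-29.3, 19.8]]
[-9.610e-02 -5.936e-01 -1.109e-01  7.000e-04  4.000e-04  1.000e-04]
```

```bash
python3 -m inch '[[-0.096,-0.59,-0.11,0,0,0,30],[-0.096,-0.59,-0.11,0,0,0,30],[-0.096,-0.59,-0.11,0,0,0,30],[-0.096,-0.59,-0.11,0,0,0,30],[-0.096,-0.59,-0.11,0,0,0,30],[-0.096,-0.59,-0.11,0,0,0,30],[-0.096,-0.59,-0.11,0,0,0,30]]'
python3 - <<'E'
from h import *
import pickle
c=bot.camera_model('wrist'); im=bot.snapshot('wrist'); cv2.imwrite('pics/w2.png',im); pickle.dump(c,open('w2.pkl','wb'))
E
```

```text
time_s: 3.02
tool_pos: [0.5005, -0.1482, 0.2399]
eef_rot: [0.001, 0.184, 0.983, 0.001]
wrist_force: [-0.3, 0.4, -0.2]
grip_width: 0.326
finger_force: 0.0
```

View pics/w2.png

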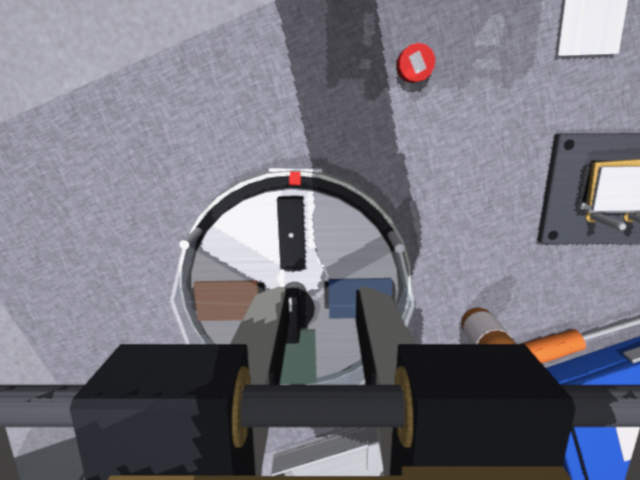

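Wrist view of the carousel: copper is at (226,300), the empty nest at (291,232), blue at (360,297), the red mark at (295,178) and the knob bar near (295,318).

Run:
```python
from h import *
import pickle
c=pickle.load(open('w2.pkl','rb')); im=cv2.imread('pics/w2.png'); hsv=cv2.cvtColor(im,cv2.COLOR_BGR2HSV);H,S,V=cv2.split(hsv)
def rep(n,m,box,z):
    k=np.zeros_like(V);x0,y0,x1,y1=box;k[y0:y1,x0:x1]=m[y0:y1,x0:x1]
    r=cv2.minAreaRect(blobs(k,10)[0]);cr=onz(c,cv2.boxPoints(r),z)[:,:2]
    e=np.diff(cr,axis=0)[:2];L=np.linalg.norm(e,axis=1);e=e[L.argmax()]
    w=cr.mean(0);a=(np.arctan2(e[1],e[0]))%np.pi
    print(n,np.round(r[0],1),np.round(w,4),np.round(np.sort(L),4),'ang',round(a,3));return w,a
w,a=rep('copper',(H<15)&(S>70),(180,270,270,330),.053); print(' centre',w+.064*np.array([np.cos(a),np.sin(a)]))
w,a=rep('blue',(H>95)&(S>100),(322,270,400,325),.053)
w,a=rep('nest',V<45,(265,192,312,273),.048); n=w
w,a=rep('mark',((H<8)|(H>172))&(S>150),(280,165,310,190),.024)
for ctr in [np.array([.575,-.2035])]:
    pass
print('nest centre->axis', n+.064*np.array([np.cos(-.35),np.sin(-.35)]))
# housing rim: red mark edge, bottle
print('roof posts', onz(c,[(184,244),(400,248)],.066))
t=bot.camera_model('top'); T=cv2.imread('pics/top0.png')
print('knob top ray px 450,227 top cam z=.093',onz(t,[(452,228)],.093), 'circle base', onz(t,[(447,230)],.02))
# outer dark ring circle fit in top view
g=cv2.cvtColor(T,cv2.COLOR_BGR2GRAY);
```

```text
copper [226.1 292.5] [ 0.5433 -0.263 ] [0.0229 0.0605] ang 1.221
 centre [ 0.56517766 -0.20290005]
blue [333.  281.5] [ 0.5696 -0.1641] [0.0054 0.0133] ang 1.697
nest [295.5 265.8] [ 0.5437 -0.1921] [0.0096 0.0203] ang 1.763
mark [294.5 178.5] [ 0.4699 -0.1643] [0.0103 0.0123] ang 2.755
nest centre->axis [ 0.60385359 -0.21409275]
roof posts [[ 0.48275228 -0.27222376  0.066     ]
 [ 0.55559628 -0.09564354  0.066     ]]
knob top ray px 450,227 top cam z=.093 [[ 0.57518758 -0.20091062  0.093     ]] circle base [[ 0.57491273 -0.21230058  0.02      ]]
```

Axis from the opening's posts (.574,-.2065), in agreement with the top view (.574,-.207). Chord is 191 mm against 190 expected. Carousel yaw is -0.386, and the rotor must turn -1.607 rad.

Run:
```python
from h import *
print(rows((.574,-.2065,.12),down(1.221)),rows((.574,-.2065,.0745),down(1.221)))
```

```text
[-0.1793 -0.0577  0.2388  0.0006  0.0003 -0.0062] [-1.792e-01 -5.780e-02  3.298e-01  6.000e-04  3.000e-04 -6.200e-03]
```

```bash
python3 -m inch '[[-0.179,-0.058,0.1,0,0,-0.0062,36],[-0.179,-0.058,0.2,0,0,-0.0062,36],[-0.179,-0.058,0.27,0,0,-0.0062,36],[-0.179,-0.058,0.3,0,0,-0.0062,36],[-0.179,-0.058,0.33,0,0,-0.0062,36],[-0.179,-0.058,0.33,0,0,-0.0062,36],[-0.179,-0.058,0.33,0,0,-0.0062,5],[-0.179,-0.058,0.33,0,0,-0.0062,5],[-0.179,-0.058,0.33,0,0,-0.0062,5],[-0.179,-0.058,0.33,0,0,-0.0062,5],[-0.179,-0.058,0.33,0,0,-0.0062,5]]' 15
```

```text
time_s: 4.45
tool_pos: [0.5746, -0.2066, 0.0751]
eef_rot: [0.001, 0.175, 0.985, 0.002]
wrist_force: [0.2, 5.2, 6.5]
grip_width: 0.149
finger_force: 15.0
```

```bash
python3 -m inch '[[0,0,0,0,0,0.06,5],[0,0,0,0,0,0.12,5],[0,0,0,0,0,0.18,5],[0,0,0,0,0,0.23,5],[0,0,0,0,0,0.28,5],[0,0,0,0,0,0.33,5],[0,0,0,0,0,0.38,5],[0,0,0,0,0,0.43,5],[0,0,0,0,0,0.47,5],[0,0,0,0,0,0.5,5],[0,0,0,0,0,0.512,5],[0,0,0,0,0,0.512,5],[0,0,0,0,0,0.512,5]]'
python3 - <<'E'
from h import *
t,R=tool(); print('yaw of tool y',np.arctan2(R[1,1],R[0,1]), bot.state()['joint_positions'][6])
c=bot.camera_model('top'); im=bot.snapshot('top'); cv2.imwrite('pics/top1.png',im)
H,S,V=cv2.split(cv2.cvtColor(im,cv2.COLOR_BGR2HSV)); k=np.zeros_like(V);k[230:300,400:470]=((H<15)&(S>70)&(V>40)&(V<170))[230:300,400:470]
for b in blobs(k)[:2]:
    r=cv2.minAreaRect(b); cr=onz(c,cv2.boxPoints(r),.053)[:,:2];e=np.diff(cr,axis=0)[:2];L=np.linalg.norm(e,axis=1);e=e[L.argmax()]
    print(r,cr.mean(0),L,np.arctan2(e[1],e[0])%np.pi)
E
```

```text
time_s: 6.08
tool_pos: [0.5736, -0.207, 0.0751]
eef_rot: [-0.001, 0.83, 0.557, 0.002]
wrist_force: [-0.5, 5.6, 8.3]
grip_width: 0.149
finger_force: 15.0
yaw of tool y -0.3890663432438194 0.47524492388113737
((435.7759094238281, 260.81036376953125), (20.98357391357422, 32.496681213378906), 21.801406860351562) [ 0.51543172 -0.18178388] [0.06098033 0.03978002] 2.7604735286330393
((465.01422119140625, 288.98150634765625), (17.288965225219727, 33.40975570678711), 37.405357360839844) [ 0.46276344 -0.237779  ] [0.06304784 0.03305474] 2.483250532528764
```

Copper coupon now at px (436,261) → (.5154,-.1818), 61×40 mm, as expected at the pick place. Release and go for it.

```bash
python3 -m inch '[[0,0,0,0,0,0,36],[0,0,0,0,0,0,36],[0,0,0,0,0,0,36],[0,0,-0.06,0,0,0,36],[0,0,-0.12,0,0,0,36],[0,0,-0.12,0,0,-0.06,36],[0,0,-0.12,0,0,-0.12,36],[0,0,-0.12,0,0,-0.18,36],[0,0,-0.12,0,0,-0.24,36],[0,0,-0.12,0,0,-0.3,36],[0,0,-0.12,0,0,-0.36,36],[0,0,-0.12,0,0,-0.42,36],[0,0,-0.12,0,0,-0.48,58],[0,0,-0.12,0,0,-0.5,58],[0,0,-0.12,0,0,-0.5,58]]'
python3 - <<'E'
from h import *
print(rows((.515,-.182,.07),down(1.187)),rows((.515,-.182,.0385),down(1.187)))
E
```

```text
time_s: 8.0
tool_pos: [0.5724, -0.2099, 0.1335]
eef_rot: [-0.0, 0.195, 0.981, -0.0]
wrist_force: [-0.4, -0.3, -0.4]
grip_width: 0.61
finger_force: 0.0
[ 1.273e-01  7.800e-03  1.270e-01 -1.000e-04 -1.000e-04 -2.800e-03] [ 1.273e-01  7.800e-03  1.900e-01 -1.000e-04 -1.000e-04 -2.800e-03]
```

```bash
python3 -m inch '[[0.127,0.008,0,0,0,-0.003,58],[0.127,0.008,0.03,0,0,-0.003,58],[0.127,0.008,0.08,0,0,-0.003,58],[0.127,0.008,0.13,0,0,-0.003,58],[0.127,0.008,0.16,0,0,-0.003,58],[0.127,0.008,0.19,0,0,-0.003,58],[0.127,0.008,0.19,0,0,-0.003,58],[0.127,0.008,0.19,0,0,-0.003,34],[0.127,0.008,0.19,0,0,-0.003,34],[0.127,0.008,0.19,0,0,-0.003,34],[0.127,0.008,0.19,0,0,-0.003,34],[0.127,0.008,0.19,0,0,-0.003,34]]' 20
```

```text
time_s: 9.5
tool_pos: [0.5161, -0.1817, 0.0394]
eef_rot: [0.001, 0.19, 0.982, -0.0]
wrist_force: [-0.7, -1.2, 5.3]
grip_width: 0.425
finger_force: 20.0
```

```bash
python3 -m inch '[[0,0,-0.01,0,0,0,34],[0,0,-0.03,0,0,0,34],[0,0,-0.08,0,0,0,34],[0,0,-0.15,0,0,0,34],[0,0,-0.22,0,0,0,34],[0,0,-0.22,0,0,0,34]]'
python3 - <<'E'
from h import *
t=bot.state()['tool_pos']
c=bot.camera_model('wrist'); im=bot.snapshot('wrist'); cv2.imwrite('pics/w3.png',im)
ey=np.array([np.cos(1.187),np.sin(1.187)]);
u=bot.snapshot('top'); cv2.imwrite('pics/top2.png',u)
b=proj(c,np.r_[t+[0,0,.0136]]); print('coupon top exp px',b)
print(rows((.5925,.1243,.15),down(-.373)))
E
```

```text
time_s: 10.25
tool_pos: [0.5172, -0.1822, 0.1516]
eef_rot: [0.003, 0.19, 0.982, -0.0]
wrist_force: [0.2, 0.9, -0.6]
grip_width: 0.424
finger_force: 20.0
coupon top exp px [[323.71811476 319.9416294 ]]
[ 8.340e-02  6.244e-01 -2.800e-03 -1.000e-04 -2.000e-04  4.974e-01]
```

View pics/w3.png

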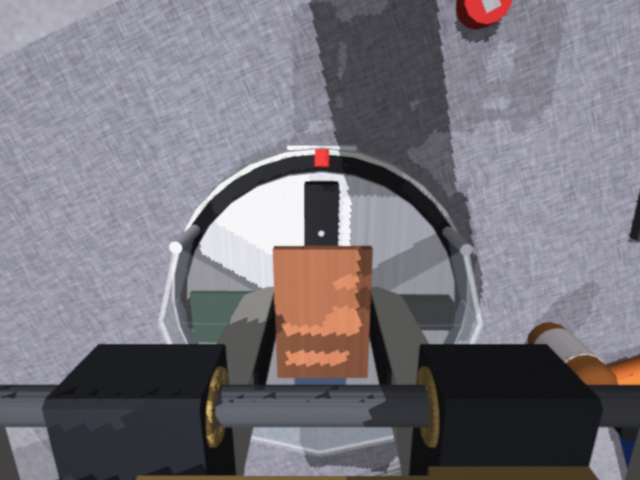

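The copper coupon is held squarely, corners (274,247), (372,247), (368,377) and (277,377); green is at the left. Measuring its offset in the tool.

Run:
```python
from h import *
c=bot.camera_model('wrist');t,R=tool()
q=(onz(c,[(274,247),(372,247),(368,377),(277,377)],t[2]+.0136)-t)@R; print(np.round(q*1e3,1).tolist())
print(t,np.arctan2(R[1,1],R[0,1]), rows((.5925,.1243,.15),down(-.373)))
```

```text
[[32.3, -19.8, -13.6], [32.3, 19.1, -13.6], [-28.3, 19.6, -13.6], [-28.3, -20.6, -13.6]]
[ 0.51506861 -0.18102019  0.14850386] 1.1896623003043283 [ 8.340e-02  6.244e-01 -2.800e-03 -1.000e-04 -2.000e-04  4.974e-01]
```

```bash
python3 -m inch '[[0.01,0.07,0,0,0,0.05,34],[0.02,0.14,0,0,0,0.11,34],[0.03,0.21,0,0,0,0.17,34],[0.04,0.28,0,0,0,0.23,34],[0.05,0.36,0,0,0,0.29,34],[0.06,0.43,0,0,0,0.35,34],[0.07,0.5,0,0,0,0.4,34],[0.08,0.56,0,0,0,0.45,34],[0.085,0.6,0,0,0,0.48,34],[0.085,0.62,0,0,0,0.497,34],[0.085,0.62,0,0,0,0.497,34],[0.085,0.62,0,0,0,0.497,34],[0.085,0.62,0,0,0,0.497,34]]'
python3 - <<'E'
from h import *
ex=np.array([np.cos(-.373),np.sin(-.373)]);ey=np.array([-ex[1],ex[0]])
p=np.array([.5975,.1243])-.005*ex-.005*ey
t,R=tool();print(t,np.arctan2(R[1,1],R[0,1]));print(rows((*p,.06),down(-.373)),rows((*p,.0335),down(-.373)))
E
```

```text
time_s: 11.98
tool_pos: [0.5911, 0.1211, 0.1485]
eef_rot: [-0.0, 0.826, 0.564, -0.0]
wrist_force: [0.4, -0.2, -1.5]
grip_width: 0.425
finger_force: 20.0
[0.59114643 0.12106361 0.14846955] -0.373126740945631
[ 0.0008 -0.0004  0.1769 -0.0002  0.0002 -0.    ] [ 8.000e-04 -4.000e-04  2.299e-01 -2.000e-04  2.000e-04 -0.000e+00]
```

```bash
python3 -m inch '[[0.001,0,0.06,0,0,0,34],[0.001,0,0.12,0,0,0,34],[0.001,0,0.17,0,0,0,34],[0.001,0,0.2,0,0,0,34],[0.001,0,0.22,0,0,0,34],[0.001,0,0.23,0,0,0,34],[0.001,0,0.23,0,0,0,34],[0.001,0,0.23,0,0,0,34]]'
```

```text
time_s: 12.98
tool_pos: [0.5883, 0.1237, 0.0354]
eef_rot: [-0.004, 0.825, 0.565, -0.002]
wrist_force: [-7.7, 1.3, 12.3]
grip_width: 0.422
finger_force: 23.0
```

```bash
python3 -m inch '[[0,0,0.002,0,0,0,34],[0,0,0.004,0,0,0,34],[0,0,0.005,0,0,0,34],[0,0,0.005,0,0,0,34]]'
```

```text
time_s: 13.48
tool_pos: [0.5883, 0.1237, 0.0351]
eef_rot: [-0.004, 0.825, 0.565, -0.001]
wrist_force: [-11.4, 1.0, 23.6]
grip_width: 0.426
finger_force: 26.5
```

Contact came too early: a fingertip is resting on a coupon that sticks out of the stack, because the tips reach 8.6 mm below the copper. I'll lift and look, then set the copper back in its nest and regrip it with the tips above its underside.

```bash
python3 -m inch '[[0,0,-0.005,0,0,0,34],[0,0,-0.03,0,0,0,34],[0,0,-0.1,0,0,0,34],[0,0,-0.2,0,0,0,34],[0,0,-0.23,0,0,0,34],[0,0,-0.23,0,0,0,34],[0,0,-0.23,0,0,0,34]]'
python3 - <<'E'
from h import *
im=bot.snapshot('wrist'); cv2.imwrite('pics/w4.png',im)
u=bot.snapshot('top'); s=bot.snapshot('scene'); cv2.imwrite('pics/s4.png',s)
cv2.imwrite('pics/w4s.png',np.hstack([cv2.resize(im,(480,360)),cv2.resize(s[220:340,280:400],(320,320)).repeat(1,0) if 0 else cv2.copyMakeBorder(cv2.resize(s[230:330,290:390],(320,320)),0,40,0,0,cv2.BORDER_CONSTANT)]))
p=(.515,-.1815,.15);print(rows(p,down(1.187)))
E
```

```text
time_s: 14.35
tool_pos: [0.5905, 0.1229, 0.1444]
eef_rot: [-0.001, 0.826, 0.564, -0.001]
wrist_force: [-0.2, -1.0, -1.3]
grip_width: 0.427
finger_force: 20.0
[-6.218e-01  7.990e-02 -1.010e-02 -1.100e-03 -2.000e-04 -4.962e-01]
```

View pics/w4s.png

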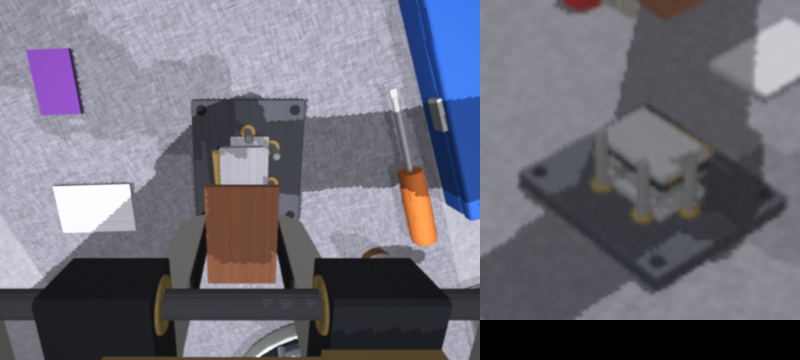

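The copper has not slipped (front corners still at (273,247) and (372,247)) and the stack stands as before, with brass sticking out. I undo the commanded moves exactly to set it back on its nest.

```bash
python3 -m inch '[[-0.07,0.01,-0.005,0,0,-0.05,34],[-0.14,0.02,-0.005,0,0,-0.11,34],[-0.21,0.03,-0.005,0,0,-0.17,34],[-0.28,0.04,-0.005,0,0,-0.23,34],[-0.36,0.05,-0.005,0,0,-0.29,34],[-0.43,0.06,-0.005,0,0,-0.35,34],[-0.5,0.07,-0.005,0,0,-0.4,34],[-0.56,0.075,-0.005,0,0,-0.45,34],[-0.6,0.079,-0.005,0,0,-0.48,34],[-0.622,0.079,-0.005,0,0,-0.497,34],[-0.622,0.079,-0.005,0,0,-0.497,34],[-0.622,0.079,-0.005,0,0,-0.497,34],[-0.622,0.079,-0.005,0,0,-0.497,34]]' && python3 -m inch '[[0,0,0.06,0,0,0,34],[0,0,0.12,0,0,0,34],[0,0,0.17,0,0,0,34],[0,0,0.2,0,0,0,34],[0,0,0.205,0,0,0,34],[0,0,0.208,0,0,0,34],[0,0,0.208,0,0,0,34],[0,0,0.208,0,0,0,34]]'
python3 - <<'E'
from h import *
c=bot.camera_model('top'); im=bot.snapshot('top')
t,R=tool(); print(np.arctan2(R[1,1],R[0,1]),[bot.state()['tool_pos'].round(4) for _ in range(3)])
E
```

```text
time_s: 16.12
tool_pos: [0.5157, -0.1804, 0.1484]
eef_rot: [-0.0, 0.189, 0.982, 0.0]
wrist_force: [-1.4, -0.3, -1.2]
grip_width: 0.422
finger_force: 20.0
time_s: 17.12
tool_pos: [0.5159, -0.1817, 0.0453]
eef_rot: [0.001, 0.189, 0.982, -0.0]
wrist_force: [-0.6, -0.5, -0.5]
grip_width: 0.426
finger_force: 20.0
1.1894274350271783 [array([ 0.5158, -0.1816,  0.0452]), array([ 0.5158, -0.1816,  0.0452]), array([ 0.5158, -0.1816,  0.0452])]
```

```bash
python3 -m inch '[[0,0,0.003,0,0,0,34],[0,0,0.006,0,0,0,34],[0,0,0.009,0,0,0,34],[0,0,0.0115,0,0,0,34],[0,0,0.0115,0,0,0,34],[0,0,0.0115,0,0,0,34]]'
```

```text
time_s: 17.92
tool_pos: [0.5154, -0.1815, 0.0393]
eef_rot: [0.0, 0.19, 0.982, 0.0]
wrist_force: [-1.7, 1.3, 5.0]
grip_width: 0.428
finger_force: 20.0
```

```bash
python3 -m inch '[[0,0,0,0,0,0,46],[0,0,0,0,0,0,46],[0,0,0,0,0,0,46],[0.004,0,-0.01,0,0,0,46],[0.004,0,-0.0185,0,0,0,46],[0.004,0,-0.0185,0,0,0,46],[0.004,0,-0.0185,0,0,0,46],[0.004,0,-0.0185,0,0,0,34],[0.004,0,-0.0185,0,0,0,34],[0.004,0,-0.0185,0,0,0,34],[0.004,0,-0.0185,0,0,0,34]]' 25
```

```text
time_s: 19.3
tool_pos: [0.5135, -0.1807, 0.0481]
eef_rot: [-0.0, 0.19, 0.982, -0.0]
wrist_force: [-0.1, -0.2, -1.1]
grip_width: 0.424
finger_force: 25.0
```

```bash
python3 -m inch '[[0,0,-0.004,0,0,0,34],[0,0,-0.01,0,0,0,34],[0,0,-0.02,0,0,0,34],[0,0,-0.06,0,0,0,34],[0,0,-0.12,0,0,0,34],[0,0,-0.18,0,0,0,34],[0,0,-0.2,0,0,0,34],[0,0,-0.2,0,0,0,34]]'
python3 - <<'E'
from h import *
c=bot.camera_model('wrist'); t,R=tool(); im=bot.snapshot('wrist'); cv2.imwrite('pics/w5.png',im)
H,S,V=cv2.split(cv2.cvtColor(im,cv2.COLOR_BGR2HSV))
k=np.zeros_like(V);k[200:410,240:400]=((H<16)&(S>80)&(V>50))[200:410,240:400]
b=blobs(k)[0];r=cv2.minAreaRect(b);a=cv2.approxPolyDP(b,8,True)[:,0]
print(r,a.tolist(),t); print((( onz(c,a,t[2]+.0037)-t)@R*1e3).round(1).tolist())
E
```

```text
time_s: 20.3
tool_pos: [0.5137, -0.1807, 0.1484]
eef_rot: [0.0, 0.189, 0.982, -0.0]
wrist_force: [-1.0, 0.2, -1.0]
grip_width: 0.424
finger_force: 25.0
((322.0, 306.0), (126.0, 94.0), 90.0) [[277, 245], [280, 368], [364, 368], [368, 246]] [ 0.5137118  -0.1807077   0.14841823]
[[29.9, -19.7, -3.7], [-30.6, -20.3, -3.7], [-30.7, 18.9, -3.7], [29.4, 18.7, -3.7]]
```

```bash
python3 -m inch '[[0.01,0.07,0,0,0,0.05,34],[0.02,0.14,0,0,0,0.11,34],[0.03,0.21,0,0,0,0.17,34],[0.04,0.28,0,0,0,0.23,34],[0.05,0.36,0,0,0,0.29,34],[0.06,0.43,0,0,0,0.35,34],[0.07,0.5,0,0,0,0.4,34],[0.08,0.56,0,0,0,0.45,34],[0.085,0.6,0,0,0,0.48,34],[0.085,0.62,0,0,0,0.497,34],[0.085,0.62,0,0,0,0.497,34],[0.085,0.62,0,0,0,0.497,34],[0.085,0.62,0,0,0,0.497,34]]'
python3 - <<'E'
from h import *
p=(.5918,.1233)
t,R=tool();print(t,np.arctan2(R[1,1],R[0,1]));print(rows((*p,.0435),down(-.373)))
E
```

```text
time_s: 21.98
tool_pos: [0.5892, 0.1218, 0.148]
eef_rot: [-0.0, 0.826, 0.564, -0.0]
wrist_force: [0.8, 0.2, -0.3]
grip_width: 0.424
finger_force: 25.0
[0.58922648 0.12176268 0.14798921] -0.3730487178818501
[ 4.90e-03  3.80e-03  2.09e-01 -1.00e-04  2.00e-04 -0.00e+00]
```

```bash
python3 -m inch '[[0.005,0.004,0.06,0,0,0,34],[0.005,0.004,0.12,0,0,0,34],[0.005,0.004,0.17,0,0,0,34],[0.005,0.004,0.2,0,0,0,34],[0.005,0.004,0.209,0,0,0,34],[0.005,0.004,0.209,0,0,0,34],[0.005,0.004,0.209,0,0,0,34]]' && python3 -m inch '[[0,0,0.003,0,0,0,34],[0,0,0.006,0,0,0,34],[0,0,0.0075,0,0,0,34],[0,0,0.0075,0,0,0,34],[0,0,0.0075,0,0,0,34]]'
```

```text
time_s: 22.85
tool_pos: [0.593, 0.1243, 0.0446]
eef_rot: [0.0, 0.826, 0.564, 0.001]
wrist_force: [-0.4, -0.1, -0.6]
grip_width: 0.422
finger_force: 25.0
time_s: 23.48
tool_pos: [0.5923, 0.1244, 0.0399]
eef_rot: [0.0, 0.826, 0.564, -0.0]
wrist_force: [-0.2, -0.0, -0.4]
grip_width: 0.426
finger_force: 25.0
```

No contact yet; last millimetres in half-millimetre rows.

```bash
python3 -m inch '[[0,0,0.001,0,0,0,34],[0,0,0.002,0,0,0,34],[0,0,0.002,0,0,0,34],[0,0,0.002,0,0,0,34]]'; python3 -m inch '[[0,0,0.001,0,0,0,34],[0,0,0.001,0,0,0,34],[0,0,0.001,0,0,0,34]]'
```

```text
time_s: 23.98
tool_pos: [0.5923, 0.1244, 0.0389]
eef_rot: [-0.0, 0.826, 0.564, -0.0]
wrist_force: [-0.8, 0.3, -0.8]
grip_width: 0.423
finger_force: 25.0
time_s: 24.35
tool_pos: [0.5923, 0.1244, 0.0384]
eef_rot: [0.0, 0.826, 0.564, 0.0]
wrist_force: [0.4, -0.0, -1.4]
grip_width: 0.423
finger_force: 25.2
```

```bash
python3 -m inch '[[0,0,0.001,0,0,0,34],[0,0,0.001,0,0,0,34],[0,0,0.001,0,0,0,34]]'
```

```text
time_s: 24.72
tool_pos: [0.5923, 0.1244, 0.0383]
eef_rot: [-0.0, 0.826, 0.564, 0.0]
wrist_force: [-1.2, -1.1, 3.6]
grip_width: 0.424
finger_force: 26.7
```

```bash
python3 -m inch '[[0,0,0,0,0,0,48],[0,0,0,0,0,0,48],[0,0,0,0,0,0,48],[0,0,-0.02,0,0,0,48],[0,0,-0.08,0,0,0,48],[0,0,-0.15,0,0,-0.05,48],[0,0,-0.15,0,0,-0.11,40],[0,-0.05,-0.15,0,0,-0.17,25],[0,-0.1,-0.15,0,0,-0.23,25],[0,-0.1,-0.15,0,0,-0.29,25],[0,-0.1,-0.15,0,0,-0.35,25],[0,-0.1,-0.15,0,0,-0.4,25],[0,-0.1,-0.15,0,0,-0.45,25],[0,-0.1,-0.15,0,0,-0.5,25],[0,-0.1,-0.15,0,0,-0.5,25],[0,-0.1,-0.15,0,0,-0.5,25]]'
python3 - <<'E'
from h import *
import pickle
c=bot.camera_model('wrist'); im=bot.snapshot('wrist'); cv2.imwrite('pics/w6.png',im); pickle.dump(c,open('w6.pkl','wb'))
o=np.array([.5975,.1243]);ex=np.array([np.cos(-.373),np.sin(-.373)]);ey=np.array([-ex[1],ex[0]])
print(tool()[0],rows((*(o-.052*ex),.05),down(-.373+np.pi/2)),rows((*(o-.052*ex),.016)))
E
```

```text
time_s: 26.72
tool_pos: [0.5458, 0.1424, 0.1132]
eef_rot: [0.0, 0.186, 0.983, -0.0]
wrist_force: [0.9, 1.2, 0.0]
grip_width: 0.267
finger_force: 0.0
[0.54574349 0.14250639 0.113074  ] [-5.600e-03  3.800e-03  1.261e-01 -0.000e+00  1.000e-04 -3.000e-04] [-0.0056  0.0038  0.1941  0.      0.      0.    ]
```

View pics/w6.png

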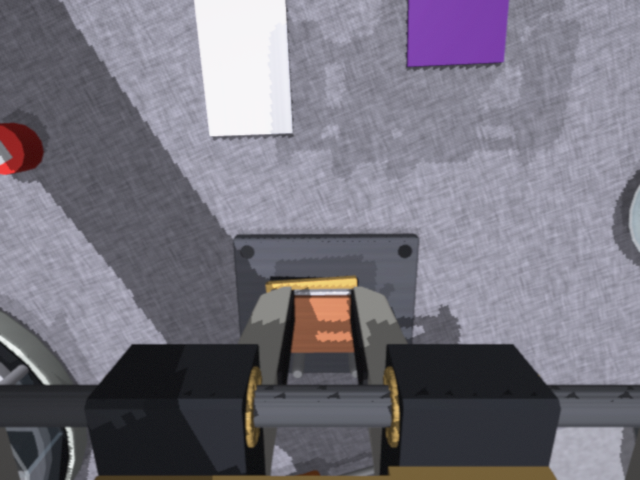

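Copper lies on the stack, top around (322,322). The brass front edge is near row 281 and black just ahead at row 277, columns 270-355. I'll compute clearance before going down.

Run:
```python
from h import *
import pickle
c=pickle.load(open('w6.pkl','rb'))
o=np.array([.5975,.1243]);ex=np.array([np.cos(-.373),np.sin(-.373)]);ey=np.array([-ex[1],ex[0]])
for n,p,z in[('black',[(272,278),(315,276)],.028),('brass',[(268,283),(357,279)],.033),('alu',[(300,291),(352,291)],.038),('plate',[(236,236),(417,236)],.012)]:
    q=onz(c,p,z)[:,:2]-o;print(n,(np.c_[q@ex,q@ey]*1e3).round(1).tolist())
```

```text
black [[-31.8, -36.2], [-33.2, -7.3]]
brass [[-30.4, -38.3], [-33.1, 20.4]]
alu [[-26.9, -17.0], [-26.8, 16.9]]
plate [[-56.4, -61.9], [-56.2, 63.0]]
```

```bash
python3 -m inch '[[-0.005,0.004,0.1,0,0,0,25],[-0.005,0.004,0.16,0,0,0,25],[-0.005,0.004,0.185,0,0,0,25],[-0.005,0.004,0.194,0,0,0,25],[-0.005,0.004,0.194,0,0,0,25],[-0.015,0.004,0.194,0,0,0,25],[-0.02,0.004,0.194,0,0,0,25],[-0.025,0.004,0.194,0,0,0,25],[-0.03,0.004,0.194,0,0,0,25],[-0.035,0.004,0.194,0,0,0,25],[-0.04,0.004,0.194,0,0,0,25],[-0.043,0.004,0.194,0,0,0,25],[-0.046,0.004,0.194,0,0,0,25],[-0.046,0.004,0.194,0,0,0,25]]'
python3 - <<'E'
from h import *
o=np.array([.5975,.1243]);ex=np.array([np.cos(-.373),np.sin(-.373)]);ey=np.array([-ex[1],ex[0]])
t=tool()[0];print((t[:2]-o)@ex,(t[:2]-o)@ey,t[2],bot.state()['wrist_force'][:2]@ex)
E
```

```text
time_s: 28.52
tool_pos: [0.5651, 0.137, 0.0156]
eef_rot: [-0.003, 0.185, 0.983, -0.0]
wrist_force: [-6.5, 1.6, 4.6]
grip_width: 0.271
finger_force: 3.1
-0.03484254951276208 1.382087640913049e-06 0.015616707228775208 -6.661553355134413
```

```bash
python3 -m inch '[[-0.002,0,0,0,0,0,25],[-0.004,0,0,0,0,0,25],[-0.006,0,0,0,0,0,25],[-0.008,0,0,0,0,0,25],[-0.01,0,0,0,0,0,25],[-0.011,0,0,0,0,0,25],[-0.011,0,0,0,0,0,25]]'
python3 - <<'E'
from h import *
o=np.array([.5975,.1243]);ex=np.array([np.cos(-.373),np.sin(-.373)]);ey=np.array([-ex[1],ex[0]])
t=tool()[0];print((t[:2]-o)@ex,(t[:2]-o)@ey,t[2],bot.state()['wrist_force'][:2]@ex)
E
```

```text
time_s: 29.4
tool_pos: [0.5692, 0.1353, 0.0155]
eef_rot: [-0.004, 0.184, 0.983, -0.0]
wrist_force: [-6.8, 2.1, 6.3]
grip_width: 0.271
finger_force: 3.7
-0.030405904625600576 -9.080807662932219e-05 0.015508565193726929 -7.122747594361798
```

```bash
python3 -m inch '[[-0.001,0,0,0,0,0,25],[-0.002,0,0,0,0,0,25],[-0.003,0,0,0,0,0,25],[-0.004,0,0,0,0,0,25],[-0.004,0,0,0,0,0,25]]' && python3 -m inch '[[-0.001,0,0,0,0,0,25],[-0.002,0,0,0,0,0,25],[-0.002,0,0,0,0,0,25]]'
python3 - <<'E'
from h import *
o=np.array([.5975,.1243]);ex=np.array([np.cos(-.373),np.sin(-.373)]);ey=np.array([-ex[1],ex[0]])
t=tool()[0];print((t[:2]-o)@ex,(t[:2]-o)@ey,t[2],bot.state()['wrist_force'][:2]@ex)
E
```

```text
time_s: 30.02
tool_pos: [0.5692, 0.1353, 0.0155]
eef_rot: [-0.006, 0.184, 0.983, -0.0]
wrist_force: [-10.1, 3.0, 7.9]
grip_width: 0.265
finger_force: 5.1
time_s: 30.4
tool_pos: [0.5692, 0.1353, 0.0154]
eef_rot: [-0.007, 0.184, 0.983, -0.0]
wrist_force: [-9.8, 3.8, 9.0]
grip_width: 0.265
finger_force: 5.7
-0.030334359307964628 -7.814728245975587e-05 0.015390061393987346 -10.562518418491857
```

```bash
python3 -m inch '[[-0.002,0,0,0,0,0,25],[-0.004,0,0,0,0,0,25],[-0.006,0,0,0,0,0,25],[-0.006,0,0,0,0,0,25]]' && python3 -m inch '[[0.01,0,0,0,0,0,25],[0.02,0,0,0,0,0,25],[0.06,0,0,0,0,0,25],[0.06,0,-0.1,0,0,0,93],[0.14,0,-0.15,0,0,0,93],[0.14,0,-0.15,0,0,0,93],[0.14,0,-0.15,0,0,0,93],[0.14,0,-0.15,0,0,0,93]]'
python3 - <<'E'
from h import *
import pickle
c=bot.camera_model('wrist'); im=bot.snapshot('wrist'); cv2.imwrite('pics/w7.png',im); pickle.dump(c,open('w7.pkl','wb'))
s=bot.snapshot('scene'); cv2.imwrite('pics/s7.png',s)
o=np.array([.5975,.1243,.03]);u,v=proj(c,o)[0].astype(int);print(u,v)
u=np.clip(u,100,540);v=np.clip(v,75,404)
a=cv2.resize(im[v-75:v+75,u-100:u+100],(800,600),interpolation=cv2.INTER_CUBIC);cv2.imwrite('pics/w7c.png',a);print(u,v)
E
```

```text
time_s: 30.9
tool_pos: [0.5693, 0.1352, 0.0153]
eef_rot: [-0.01, 0.184, 0.983, -0.0]
wrist_force: [-14.9, 4.5, 12.0]
grip_width: 0.272
finger_force: 7.7
time_s: 31.9
tool_pos: [0.5144, 0.1563, 0.0902]
eef_rot: [0.0, 0.186, 0.983, -0.001]
wrist_force: [0.4, -0.6, 0.0]
grip_width: 0.754
finger_force: 0.0
323 385
323 385
```

View pics/w7c.png

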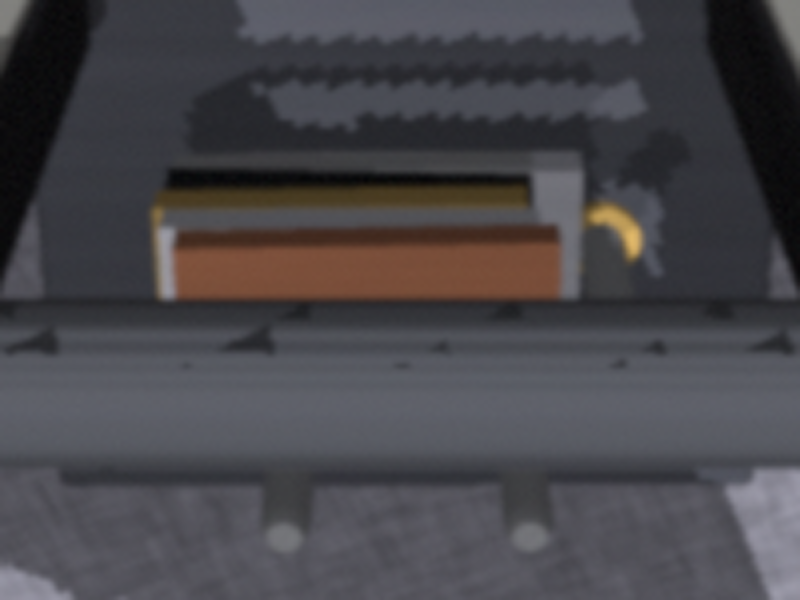

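All front faces look flush in x: steel, black, brass, alu and copper stack evenly at rows 150-243. The right end (+y) is still ragged, with steel furthest out. Now the end tap.

Run:
```python
from h import *
o=np.array([.5970,.1243]);ex=np.array([np.cos(-.373),np.sin(-.373)]);ey=np.array([-ex[1],ex[0]])
R=down(-.373+np.pi/2)
for z in(.09,.0158): print(rows((*(o-.001*ex-.066*ey),z),R))
```

```text
[-1.762e-01 -1.314e-01  4.000e-04 -3.000e-04  0.000e+00 -1.000e-04]
[-1.762e-01 -1.312e-01  1.488e-01 -3.000e-04  0.000e+00 -1.000e-04]
```

```bash
python3 -m inch '[[-0.05,-0.13,0,0,0,0,0],[-0.1,-0.131,0,0,0,0,0],[-0.176,-0.131,0,0,0,0,0],[-0.176,-0.131,0,0,0,0,0],[-0.176,-0.131,0,0,0,0,0],[-0.176,-0.131,0.05,0,0,0,0],[-0.176,-0.131,0.1,0,0,0,0],[-0.176,-0.131,0.135,0,0,0,0],[-0.176,-0.131,0.149,0,0,0,0],[-0.176,-0.131,0.149,0,0,0,0],[-0.176,-0.125,0.149,0,0,0,0],[-0.176,-0.12,0.149,0,0,0,0],[-0.176,-0.116,0.149,0,0,0,0],[-0.176,-0.112,0.149,0,0,0,0],[-0.176,-0.108,0.149,0,0,0,0],[-0.176,-0.108,0.149,0,0,0,0]]'
python3 - <<'E'
from h import *
o=np.array([.5970,.1243]);ex=np.array([np.cos(-.373),np.sin(-.373)]);ey=np.array([-ex[1],ex[0]])
t=tool()[0];f=bot.state()['wrist_force'][:2];print((t[:2]-o)@ex,(t[:2]-o)@ey,t[2],f@ex,f@ey)
E
```

```text
time_s: 34.0
tool_pos: [0.5754, 0.0744, 0.0164]
eef_rot: [-0.0, 0.185, 0.983, -0.001]
wrist_force: [-0.1, -1.8, 2.4]
grip_width: 0.005
finger_force: 0.9
-0.0019198773298915277 -0.05438920871024591 0.016416575881705035 0.5891080577898258 -1.7286866685567284
```

Contact has begun; continuing in 1 mm rows.

```bash
python3 -m inch '[[0,0.002,0,0,0,0,0],[0,0.004,0,0,0,0,0],[0,0.006,0,0,0,0,0],[0,0.008,0,0,0,0,0],[0,0.01,0,0,0,0,0],[0,0.012,0,0,0,0,0],[0,0.012,0,0,0,0,0]]'
python3 - <<'E'
from h import *
o=np.array([.5970,.1243]);ex=np.array([np.cos(-.373),np.sin(-.373)]);ey=np.array([-ex[1],ex[0]])
t=tool()[0];f=bot.state()['wrist_force'][:2];print((t[:2]-o)@ex,(t[:2]-o)@ey,t[2],f@ex,f@ey)
E
```

```text
time_s: 34.88
tool_pos: [0.5777, 0.08, 0.0164]
eef_rot: [-0.0, 0.185, 0.983, -0.0]
wrist_force: [-1.2, -4.7, 3.4]
grip_width: 0.004
finger_force: 2.7
-0.001870468574929781 -0.0482836544976612 0.016400889345163146 0.6347817057569753 -4.790330264858379
```

```bash
python3 -m inch '[[0,0.002,0,0,0,0,0],[0,0.004,0,0,0,0,0],[0,0.004,0,0,0,0,0]]'
python3 - <<'E'
from h import *
o=np.array([.5970,.1243]);ex=np.array([np.cos(-.373),np.sin(-.373)]);ey=np.array([-ex[1],ex[0]])
t=tool()[0];f=bot.state()['wrist_force'][:2];print((t[:2]-o)@ex,(t[:2]-o)@ey,t[2],f@ex,f@ey)
E
```

```text
time_s: 35.25
tool_pos: [0.5783, 0.0814, 0.0164]
eef_rot: [-0.0, 0.185, 0.983, -0.001]
wrist_force: [-2.4, -5.1, 3.5]
grip_width: 0.002
finger_force: 3.0
-0.0018253706243458838 -0.046759049239499785 0.016394927060839965 -0.399581548562596 -5.600739255221119
```

```bash
python3 -m inch '[[0,0.002,0,0,0,0,0],[0,0.004,0,0,0,0,0],[0,0.004,0,0,0,0,0]]'; python3 -m inch '[[0,0.002,0,0,0,0,0],[0,0.004,0,0,0,0,0],[0,0.004,0,0,0,0,0]]'
```

```text
time_s: 35.62
tool_pos: [0.579, 0.0832, 0.0164]
eef_rot: [-0.0, 0.185, 0.983, -0.001]
wrist_force: [-2.6, -4.9, 3.7]
grip_width: 0.008
finger_force: 3.1
time_s: 36.0
tool_pos: [0.579, 0.0833, 0.0164]
eef_rot: [-0.001, 0.186, 0.983, -0.002]
wrist_force: [-3.7, -8.5, 4.2]
grip_width: 0.004
finger_force: 4.3
```

```bash
python3 -m inch '[[0,0.003,0,0,0,0,0],[0,0.006,0,0,0,0,0],[0,0.006,0,0,0,0,0]]'; python3 -m inch '[[0,-0.01,0,0,0,0,0],[0,-0.03,0,0,0,0,0],[0,-0.04,-0.06,0,0,0,25],[0,-0.04,-0.14,0,0,0,25],[0.05,0.02,-0.14,0,0,0,25],[0.1,0.09,-0.14,0,0,0,25],[0.1,0.09,-0.14,0,0,0,25],[0.1,0.09,-0.14,0,0,0,25]]'
python3 - <<'E'
from h import *
o=np.array([.5970,.1243]);ex=np.array([np.cos(-.373),np.sin(-.373)]);ey=np.array([-ex[1],ex[0]])
t=tool()[0];print((t[:2]-o)@ex,(t[:2]-o)@ey)
R=down(-.373+np.pi/2)
for x in(-.045,-.031): print(rows((*(o+x*ex),.0158),R))
E
```

```text
time_s: 36.38
tool_pos: [0.579, 0.0835, 0.0165]
eef_rot: [-0.002, 0.186, 0.982, -0.004]
wrist_force: [-5.6, -10.8, 7.9]
grip_width: 0.005
finger_force: 6.3
time_s: 37.38
tool_pos: [0.5514, 0.1497, 0.0863]
eef_rot: [0.0, 0.184, 0.983, 0.0]
wrist_force: [-0.5, -1.0, -0.2]
grip_width: 0.267
finger_force: 0.0
-0.0517258366303268 0.006992369238318259
[-0.0133 -0.0141  0.1411  0.0003  0.0002  0.0007]
[-0.0413 -0.0142  0.1411  0.0003  0.0002  0.0007]
```

```bash
python3 -m inch '[[-0.008,-0.014,0.05,0,0,0.0007,25],[-0.008,-0.014,0.1,0,0,0.0007,25],[-0.008,-0.014,0.13,0,0,0.0007,25],[-0.008,-0.014,0.141,0,0,0.0007,25],[-0.012,-0.014,0.141,0,0,0.0007,25],[-0.02,-0.014,0.141,0,0,0.0007,25],[-0.028,-0.014,0.141,0,0,0.0007,25],[-0.034,-0.014,0.141,0,0,0.0007,25],[-0.038,-0.014,0.141,0,0,0.0007,25],[-0.042,-0.014,0.141,0,0,0.0007,25],[-0.045,-0.014,0.141,0,0,0.0007,25],[-0.048,-0.014,0.141,0,0,0.0007,25],[-0.052,-0.014,0.141,0,0,0.0007,25],[-0.052,-0.014,0.141,0,0,0.0007,25]]'; python3 -m inch '[[0.01,0,0,0,0,0,25],[0.03,0,0,0,0,0,25],[0.05,0,-0.06,0,0,0,0],[0.05,0,-0.14,0,0,0,0],[0.0,-0.1,-0.14,0,0,0,0],[-0.06,-0.13,-0.14,0,0,0,0],[-0.06,-0.13,-0.14,0,0,0,0],[-0.06,-0.13,-0.14,0,0,0,0]]'
python3 - <<'E'
from h import *
R=down(-.373+np.pi/2); o=np.array([.5970,.1243]);ex=np.array([np.cos(-.373),np.sin(-.373)]);ey=np.array([-ex[1],ex[0]])
print(rows((*(o-.001*ex-.0555*ey),.0158),R))
E
```

```text
time_s: 39.12
tool_pos: [0.5692, 0.1344, 0.0156]
eef_rot: [-0.004, 0.185, 0.983, -0.0]
wrist_force: [-5.9, 1.8, 2.8]
grip_width: 0.272
finger_force: 3.0
time_s: 40.12
tool_pos: [0.5762, 0.0628, 0.0856]
eef_rot: [-0.0, 0.186, 0.983, 0.0]
wrist_force: [-0.5, -0.8, 0.2]
grip_width: 0.003
finger_force: 0.0
[ 7.900e-03  1.860e-02  1.397e-01  2.000e-04 -3.000e-04 -1.000e-04]
```

```bash
python3 -m inch '[[0.006,0.01,0.05,0,0,0,0],[0.006,0.01,0.1,0,0,0,0],[0.006,0.012,0.13,0,0,0,0],[0.006,0.018,0.139,0,0,0,0],[0.006,0.024,0.139,0,0,0,0],[0.006,0.03,0.139,0,0,0,0],[0.006,0.034,0.139,0,0,0,0],[0.006,0.038,0.139,0,0,0,0],[0.006,0.041,0.139,0,0,0,0],[0.006,0.044,0.139,0,0,0,0],[0.006,0.048,0.139,0,0,0,0],[0.006,0.048,0.139,0,0,0,0]]'; python3 -m inch '[[0,-0.01,0,0,0,0,0],[0,-0.03,0,0,0,0,0],[0,-0.04,-0.06,0,0,0,0],[0,-0.04,-0.14,0,0,0,0],[0.08,0.04,-0.2,0,0,0,60],[0.16,0.09,-0.3,0,0,0,60],[0.16,0.09,-0.3,0,0,0,60],[0.16,0.09,-0.3,0,0,0,60],[0.16,0.09,-0.3,0,0,0,60]]'
python3 - <<'E'
from h import *
import pickle
c=bot.camera_model('wrist'); im=bot.snapshot('wrist'); cv2.imwrite('pics/w8.png',im); pickle.dump(c,open('w8.pkl','wb'))
s=bot.snapshot('scene'); cv2.imwrite('pics/s8.png',s)
u,v=proj(c,[.597,.1243,.03])[0].astype(int);print(u,v)
u=np.clip(u,60,580);v=np.clip(v,50,420)
U,Vv=proj(bot.camera_model('scene'),[.597,.1243,.03])[0].astype(int)
A=cv2.resize(im[v-55:v+55,u-70:u+70],(420,330),interpolation=cv2.INTER_CUBIC);B=cv2.resize(s[Vv-35:Vv+35,U-40:U+40],(377,330),interpolation=cv2.INTER_CUBIC)
cv2.imwrite('pics/c8.png',np.hstack([A,B]));print(u,v,U,Vv)
E
```

```text
time_s: 41.62
tool_pos: [0.5817, 0.0823, 0.0165]
eef_rot: [-0.001, 0.187, 0.982, -0.002]
wrist_force: [-2.9, -4.9, 4.0]
grip_width: 0.005
finger_force: 2.7
time_s: 42.75
tool_pos: [0.5247, 0.1542, 0.1652]
eef_rot: [-0.001, 0.187, 0.982, -0.001]
wrist_force: [0.1, -0.2, -0.9]
grip_width: 0.497
finger_force: 0.0
321 316
321 316 342 279
```

View pics/c8.png

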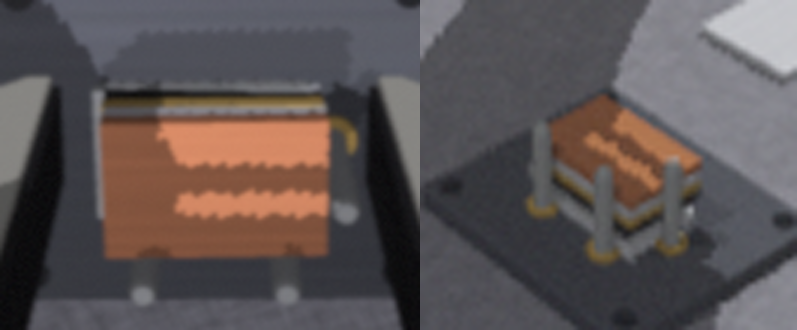

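Left view: the pack is square in x, but a pale strip sticks out about 10 crop pixels beyond the copper's left (-y) edge (crop x 93-103, rows 90-218). That looks like the lowest coupon, steel. Measuring it.

Run:
```python
from h import *
import pickle
c=pickle.load(open('w8.pkl','rb')); im=cv2.imread('pics/w8.png')
o=np.array([.5970,.1243]);ex=np.array([np.cos(-.373),np.sin(-.373)]);ey=np.array([-ex[1],ex[0]])
def P(n,crop,z):
    px=np.array(crop)/3.+[321-70,316-55]; q=onz(c,px,z)[:,:2]-o; print(n,(np.c_[q@ex,q@ey]*1e3).round(1).tolist())
P('steel left front/rear (z.023)',[(93,92),(97,217)],.023)
P('same if alu (z.043-5)',[(93,92),(97,217)],.038)
P('copper FL FR BL BR',[(102,119),(329,119),(106,257),(329,257)],.043)
P('steel front',[(116,84),(320,84)],.020); P('black front L R',[(105,93),(325,93)],.028); P('brass front',[(104,101),(326,101)],.033);P('alu',[(102,112),(327,108)],.038)
P('pins',[(144,296),(287,296),(347,213)],.055)
for r in (290,295,300,305,310,315,320,325,330): print(r,im[r,278:292].max(1).tolist())
```

```text
steel left front/rear (z.023) [[-19.0, -32.9], [20.1, -33.1]]
same if alu (z.043-5) [[-26.0, -31.3], [11.3, -31.4]]
copper FL FR BL BR [[-20.6, -28.6], [-20.4, 30.7], [20.6, -28.8], [20.8, 31.7]]
steel front [[-20.1, -26.8], [-19.9, 30.2]]
black front L R [[-21.1, -29.1], [-20.9, 30.9]]
brass front [[-21.0, -29.0], [-20.8, 30.7]]
alu [[-20.2, -29.1], [-21.2, 30.6]]
pins [[24.8, -17.9], [24.9, 19.7], [0.3, 34.7]]
290 [68, 67, 69, 74, 80, 82, 81, 73, 70, 76, 78, 79, 78, 79]
295 [67, 67, 71, 91, 119, 134, 118, 92, 75, 73, 72, 73, 74, 72]
300 [66, 66, 67, 84, 112, 121, 106, 84, 74, 73, 73, 73, 72, 72]
305 [66, 65, 65, 77, 105, 130, 137, 138, 138, 138, 137, 137, 137, 138]
310 [66, 67, 67, 76, 102, 124, 132, 133, 133, 134, 133, 132, 133, 132]
315 [64, 65, 65, 71, 92, 116, 134, 140, 141, 140, 140, 139, 140, 139]
320 [67, 66, 66, 70, 87, 110, 128, 134, 136, 136, 135, 136, 134, 135]
325 [66, 65, 67, 68, 80, 105, 128, 133, 133, 133, 132, 133, 133, 133]
330 [65, 64, 65, 65, 75, 104, 126, 132, 132, 131, 131, 130, 131, 131]
```

Everything is flush except steel, which is 3.5 mm short in y: the finger's back is tapered near the tip and missed it. I turn the tool a quarter turn and push with the flat finger sides, which did reach steel in x.

```bash
python3 -m inch '[[0,-0.03,0,0,0,0.05,0],[0,-0.06,0,0,0,0.11,0],[0,-0.09,0,0,0,0.17,0],[-0.02,-0.11,0,0,0,0.23,0],[-0.05,-0.11,0,0,0,0.29,0],[-0.08,-0.11,0,0,0,0.35,0],[-0.1,-0.11,0,0,0,0.4,0],[-0.12,-0.11,0,0,0,0.45,0],[-0.13,-0.11,0,0,0,0.5,0],[-0.13,-0.11,0,0,0,0.5,0],[-0.13,-0.11,0,0,0,0.5,0]]'
python3 - <<'E'
from h import *
R=down(-.373); o=np.array([.5970,.1243]);ex=np.array([np.cos(-.373),np.sin(-.373)]);ey=np.array([-ex[1],ex[0]])
for y in (-.052,-.043): print(rows((*(o+.001*ex+y*ey),.0155),R))
print(tool()[0])
E
```

```text
time_s: 44.22
tool_pos: [0.5648, 0.0809, 0.1659]
eef_rot: [-0.0, 0.826, 0.564, -0.001]
wrist_force: [-0.6, -0.1, 0.1]
grip_width: 0.005
finger_force: 0.0
[ 5.000e-04  3.070e-02  3.007e-01 -3.000e-04  3.000e-04  2.000e-04]
[ 1.850e-02  3.070e-02  3.007e-01 -3.000e-04  3.000e-04  2.000e-04]
[0.56479459 0.08089567 0.16585253]
```

```bash
python3 -m inch '[[-0.008,0.03,0.1,0,0,0,0],[-0.008,0.03,0.2,0,0,0,0],[-0.008,0.03,0.27,0,0,0,0],[-0.006,0.03,0.301,0,0,0,0],[-0.006,0.03,0.301,0,0,0,0],[0.0,0.03,0.301,0,0,0,0],[0.006,0.03,0.301,0,0,0,0],[0.012,0.03,0.301,0,0,0,0],[0.016,0.03,0.301,0,0,0,0],[0.019,0.03,0.301,0,0,0,0],[0.022,0.03,0.301,0,0,0,0],[0.025,0.03,0.301,0,0,0,0],[0.025,0.03,0.301,0,0,0,0]]'
python3 - <<'E'
from h import *
o=np.array([.5970,.1243]);ex=np.array([np.cos(-.373),np.sin(-.373)]);ey=np.array([-ex[1],ex[0]])
t=tool()[0];f=bot.state()['wrist_force'][:2];print((t[:2]-o)@ex,(t[:2]-o)@ey,t[2],f@ex,f@ey)
E
```

```text
time_s: 45.85
tool_pos: [0.5827, 0.085, 0.016]
eef_rot: [0.001, 0.827, 0.563, -0.002]
wrist_force: [-2.6, -4.3, 4.4]
grip_width: 0.001
finger_force: 2.4
0.0010007748751398784 -0.04184653347059929 0.015976533412707168 -0.9047864211682974 -4.948462555816217
```

```bash
python3 -m inch '[[0.002,0,0,0,0,0,0],[0.004,0,0,0,0,0,0],[0.006,0,0,0,0,0,0],[0.006,0,0,0,0,0,0]]'; python3 -m inch '[[0.002,0,0,0,0,0,0],[0.004,0,0,0,0,0,0],[0.004,0,0,0,0,0,0]]'; python3 -m inch '[[0.002,0,0,0,0,0,0],[0.004,0,0,0,0,0,0],[0.004,0,0,0,0,0,0]]'
python3 - <<'E'
from h import *
o=np.array([.5970,.1243]);ex=np.array([np.cos(-.373),np.sin(-.373)]);ey=np.array([-ex[1],ex[0]])
t=tool()[0];f=bot.state()['wrist_force'][:2];print((t[:2]-o)@ex,(t[:2]-o)@ey,t[2],f@ex,f@ey)
E
```

```text
time_s: 46.35
tool_pos: [0.5835, 0.0867, 0.016]
eef_rot: [0.001, 0.827, 0.562, -0.002]
wrist_force: [-3.5, -5.7, 3.2]
grip_width: 0.005
finger_force: 3.3
time_s: 46.72
tool_pos: [0.5842, 0.0881, 0.016]
eef_rot: [0.001, 0.827, 0.562, -0.002]
wrist_force: [-3.2, -6.0, 3.3]
grip_width: 0.006
finger_force: 3.5
time_s: 47.1
tool_pos: [0.5842, 0.0882, 0.016]
eef_rot: [0.002, 0.827, 0.562, -0.004]
wrist_force: [-4.6, -7.8, 4.9]
grip_width: 0.007
finger_force: 4.8
0.0012316295631803857 -0.03832572308989638 0.015998025508924575 -1.3948852824445894 -8.941173099522425
```

```bash
python3 -m inch '[[0.004,0,0,0,0,0,0],[0.004,0,0,0,0,0,0],[-0.01,0,0,0,0,0,0],[-0.03,0,0,0,0,0,0],[-0.03,0,-0.08,0,0,0,25],[-0.03,0,-0.16,0,0,-0.05,25],[-0.03,-0.03,-0.16,0,0,-0.11,25],[0,-0.06,-0.16,0,0,-0.17,25],[0.03,-0.1,-0.16,0,0,-0.23,25],[0.08,-0.11,-0.16,0,0,-0.29,25],[0.08,-0.11,-0.16,0,0,-0.35,25],[0.08,-0.11,-0.16,0,0,-0.4,25],[0.08,-0.11,-0.16,0,0,-0.45,25],[0.08,-0.11,-0.16,0,0,-0.5,25],[0.08,-0.11,-0.16,0,0,-0.5,25],[0.08,-0.11,-0.16,0,0,-0.5,25]]'
python3 - <<'E'
from h import *
o=np.array([.5970,.1243]);ex=np.array([np.cos(-.373),np.sin(-.373)]);ey=np.array([-ex[1],ex[0]])
R=down(-.373+np.pi/2)
print(tool()[0],rows((*(o-.045*ex),.0155),R),rows((*(o-.027*ex),.0155),R))
E
```

```text
time_s: 49.1
tool_pos: [0.5498, 0.1517, 0.096]
eef_rot: [0.0, 0.187, 0.982, 0.0]
wrist_force: [-0.3, 0.2, 0.2]
grip_width: 0.268
finger_force: 0.0
[0.54975188 0.15168448 0.09595585] [-0.018  -0.0166  0.1609  0.0002 -0.     -0.001 ] [-0.054  -0.0165  0.1609  0.0002 -0.     -0.001 ]
```

```bash
python3 -m inch '[[-0.013,-0.016,0.05,0,0,-0.001,25],[-0.013,-0.016,0.11,0,0,-0.001,25],[-0.013,-0.016,0.15,0,0,-0.001,25],[-0.013,-0.016,0.161,0,0,-0.001,25],[-0.018,-0.016,0.161,0,0,-0.001,25],[-0.026,-0.016,0.161,0,0,-0.001,25],[-0.034,-0.016,0.161,0,0,-0.001,25],[-0.04,-0.016,0.161,0,0,-0.001,25],[-0.045,-0.016,0.161,0,0,-0.001,25],[-0.05,-0.016,0.161,0,0,-0.001,25],[-0.055,-0.016,0.161,0,0,-0.001,25],[-0.06,-0.016,0.161,0,0,-0.001,25],[-0.06,-0.016,0.161,0,0,-0.001,25]]'; python3 -m inch '[[0.01,0,0,0,0,0,25],[0.04,0,0,0,0,0,25],[0.08,0,-0.1,0,0,0,60],[0.08,0,-0.2,0,0,0,60],[0.08,0,-0.3,0,0,0,60],[0.08,0,-0.3,0,0,0,60],[0.08,0,-0.3,0,0,0,60],[0.08,0,-0.3,0,0,0,60]]'
python3 - <<'E'
from h import *
import pickle
c=bot.camera_model('wrist'); im=bot.snapshot('wrist'); cv2.imwrite('pics/w9.png',im); pickle.dump(c,open('w9.pkl','wb'))
T=bot.snapshot('top'); cv2.imwrite('pics/top9.png',T)
u,v=proj(c,[.597,.1243,.03])[0].astype(int);v=min(v,425);print(u,v)
A=cv2.resize(im[v-55:v+55,u-70:u+70],(420,330),interpolation=cv2.INTER_CUBIC)
B=cv2.resize(T[120:340,260:560],(380,279)); B=cv2.copyMakeBorder(B,0,51,0,0,cv2.BORDER_CONSTANT)
cv2.imwrite('pics/c9.png',np.hstack([A,B]))
E
```

```text
time_s: 50.72
tool_pos: [0.5696, 0.1347, 0.0148]
eef_rot: [-0.006, 0.184, 0.983, -0.0]
wrist_force: [-7.3, 2.9, 5.6]
grip_width: 0.271
finger_force: 4.0
time_s: 51.72
tool_pos: [0.5362, 0.1473, 0.1638]
eef_rot: [-0.001, 0.184, 0.983, -0.001]
wrist_force: [0.7, -0.9, -0.9]
grip_width: 0.647
finger_force: 0.0
323 302
```

View pics/c9.png

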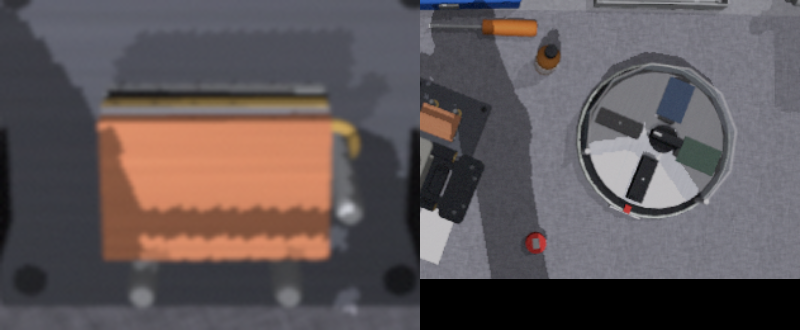

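The strip is gone: all five coupons line up within the copper's outline (crop x 100-330), against the rear pins (142,296) and (288,296) and the end pin (348,212). Bottle, puck, screwdriver and the carousel with blue and green are in order.

```bash
python3 -c "
from rig import bot
print(bot.hand_in())"
```

```text
the job is handed in; nothing more can be done
None
```

I handed the job in at about 52 s: the copper coupon is on top of the stack, and in the last picture all five coupons look flush against the three pins. On the first try a fingertip touched the stack, so I set the copper back in its nest and gripped it again; no force I read passed 30 N.

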